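Free the ratchet and clamp the printing screen

TASK

The printing screen lies on its board under a hold-down arm that a ratchet keeps raised. With the fingertips only, press the yellow pawl tab down until the pawl has swung clear of the teeth, then push the red pad of the arm down past its teeth until the rubber foot rests on the screen's frame. Leave the pawl free and the arm down, take nothing in the fingers, and do not shift the screen, the ink jar, the ink tub or the squeegee.

Things in the scene. Friction and masses are not known exactly. Their poses are not given: they have to be found in the camera images.
- station: Plywood board, 620 x 300 x 18 mm, fixed on the table, with a blue steel ratchet stand (up to 135 mm high). Origin: on the table straight under the arm's hinge; x points from there along the lowered arm to the screen, z up. The board spans x -195 to +425 mm and 150 mm to either side. The arm's hinge axis is level, along y, 85 mm above the origin.
- holdarm (a joint): Hold-down arm: its elevation above level, rad; 0.76 to 1.0 at the start, 1.15 at most. At 0 its rubber foot (22 mm wide, 200 mm from the hinge) just rests on the screen's frame. The hinge is stiff (1.1 N m): the arm stays where left and takes 2 to 6 N at the red pad. With the pawl in, teeth stop it on the way down near 0.7, 0.4 and 0.1 (they give 0.03 at 20 N).
- push_pad (a point): Centre of the upper face of the red push pad (50 mm along the arm, 46 mm wide); moves with the arm. It lies 200 mm from the hinge along the arm and 17 mm above the arm's centre line (which passes through the hinge axis). Its x axis points out along the arm, z is the pad's normal.
- pawl (a joint): Ratchet pawl, a steel rocker in line with the arm, behind the hinge: 0 = nose down between the teeth (at the start), growing as its tab is pressed down; clear of the teeth from 0.20, end stop at 0.40. Stiff pivot: it stays where it is left; pressing takes about 4 N at the tab.
- pawl_tab (a point): Centre of the upper face of the pawl's yellow thumb tab (36 x 36 mm), 72 mm from the pawl's pivot on the side away from the arm, 150 mm above the table at the start. It goes down about 28 mm as the pawl swings from 0 to 0.40. z is the tab's normal.
- screen: Loose printing screen, 200 x 250 x 25 mm, 0.8 kg: a frame of aluminium bars 28 mm wide with a yellowish stencil panel low inside it, lying on the board so that one long bar is under the foot. Origin: centre of its underside; x across the frame, z up.
- ink_jar: Bystander: amber jar with an orange label and white cap, 56 mm across, 75 mm tall, standing on the board. Origin: centre of its underside, z up.
- ink_tub: Bystander: white tub with a blue label, 68 mm across, 70 mm tall, standing on the board. Origin: centre of its underside, z up.
- squeegee: Bystander: wooden squeegee with a black blade, 150 x 36 x 30 mm, lying on the board. Origin: centre of the handle's underside, x along the handle.

How it is judged:
By the outcome, as a careful person would: the job done as asked, in the order asked, and still so for the second after the job is handed in, with the robot touching nothing.
It also fails if it takes over 43 s, if anything falls off the work surface, if the arm or the gripper's body presses on something with over 40 N, if the wrist force passes 120 N, or if a joint passes its speed limit or range.

ROBOT

A 7-joint arm with a two-finger parallel gripper is mounted at the origin on the work surface. World frame = base frame: x ahead of the robot, y to its left, z up, the work surface at z = 0. Lengths are in m, angles in rad, forces in N, time in s.
With the tool pointing down it reaches from about 0.4 to 0.875 m from the base axis. Payload 19.3 kg.
Tool frame: the origin (TCP) lies at the very end of the fingers, on their centre line; the grasp point (between the pads) lies 19 mm behind it; x points along the fingers, y is the direction in which the jaws open and shut, and the axes are right-handed (so a half turn about x gives the same grasp; the last joint's range is limited). The gripper opens to 85 mm and grips with 20 to 120 N. Pads are 22 mm wide; open, the fingers measure 114 mm over their backs; the gripper's body (76 mm by 85 mm) begins 54 mm behind the grasp point. The pads swing forward as they close: fully open they stand 13 mm farther back than shut.
Start: joints at [-1.279, 0.521, -0.036, 1.599, 0.021, 1.021, -0.113], TCP at [0.221, 0.585, 0.231] pointing down, gripper open.
Joint ranges: [-2.91, 2.91], [-0.3, 2.13], [-1.5, 1.42], [0.17, 2.43], [-1.26, 4.41], [0.16, 1.93], [-2.52, 2.52]. Speed limits (rad/s): [1.89, 1.89, 2.39, 2.39, 3.01, 3.01, 3.01].

INTERFACE

Orientations are given as [roll, pitch, yaw] about the fixed x, y, z axes, in that order (R = Rz(yaw) Ry(pitch) Rx(roll)).
In Python, from workcell import bot, grab_frame, job_done gives the robot as it stands.
- The arm moves only by the shell command python3 -m pendant 'ROWS' [OPENING] [FORCE]. ROWS is JSON, a list of rows, each a list of 4 numbers: the shift along the tool's x, y, z in mm, then the turn about the tool's x in degrees. A call has 1 to 12 rows; each row shifts and turns the commanded pose from where the row before left it, along the tool's axes as they then stand; what a row does not reach is not made up. A row lasts 1/8 s, in which the tool goes at most 62.5 mm and 10.7 degrees, less where a joint would pass 70% of its speed; a pose out of reach is approached as far as the arm can. A call is refused whole if a number of a shift passes 62.5 or a number of a turn 10.7, either way. A call with a gripper value outside its range is refused whole. OPENING is the opening, from -1 (shut) to 1 (fully open), set as the call begins (- or left out, the last holds). The fingers move at their own pace and stop on an object; FORCE is the grip in N (left out, the last holds). Time passes only in rows, so rows that do not move let the fingers close. It gives the time, the measured TCP pose, the force and the opening at its end, in the units of the state.
- bot.observe(): the state, without advancing time (a new reading comes with each control period).
- grab_frame(name): name is "scene" or "top"; returns a dict with "img" (420x560x3 uint8, red, green, blue), "fovy" (degrees; the focal length in pixels is half the picture's height over the tangent of half this angle, whatever the lens; pixels are square), "cx", "cy" (the principal point, pixels), "R" (3x3) and "t" (3): a world point X has camera coordinates R X + t. Camera axes: x right, y down, z forward; pixel columns grow to the right and rows downward; lengths in m; the calibration is good to about 2 mm. A picture is of the moment at which its call begins. There is no depth.
- job_done(): hands the job in, once; it reports no verdict.
The state is a dict: "clock": time; "qpos": joint angles; "qd": joint speeds; "joint_efforts": joint torques, N m; "position": TCP position; "tool_rot": TCP orientation; "force": force on the tool from outside, world axes, zero at the start; "moment": the same for the moment, N m; "grip_width": finger opening in m.
Only numpy, scipy, OpenCV 4.12 (cv2) and the standard library are available. Lean on these libraries where they do the work, as an engineer would, in place of code of your own. Each camera call takes 0.05 s, during which the arm holds its last target.

## Working session

There is one attempt and no reset: what is moved stays moved. The work goes in short steps, Python scripts to look and compute and a shell command to move; the robot and the scene stay as the last step left them, time stands still between calls to the robot, and variables do not carry over. Pictures are saved under pics/ and viewed, and the job is handed in when it is done.

```bash
ls; mkdir -p pics; python3 - <<'E'
from workcell import bot, grab_frame
import cv2
for n in("scene","top"):
    f=grab_frame(n); cv2.imwrite(f"pics/{n}0.png",f["img"][:,:,::-1]); print(n,f["fovy"],f["cx"],f["cy"],f["R"],f["t"])
o=bot.observe(); print(o)
E
```

```text
pics
scene 49.64114612103732 277.9404230471302 206.19431574577868 [[ 0.50005411  0.86568339  0.02319816]
 [ 0.51463426 -0.27551587 -0.81193755]
 [-0.69648939  0.41795128 -0.58328317]] [-0.28635666 -0.20567792  1.24528186]
top 49.228627876399806 280.064392313975 212.56851785691015 [[-0.01796557 -0.99943284 -0.02848204]
 [-0.98006706  0.02324023 -0.19730292]
 [ 0.19785295  0.02436965 -0.97992874]] [0.02295147 0.57864651 0.9985432 ]
{'clock': 0.1, 'qpos': array([-1.27922808,  0.52192631, -0.0362949 ,  1.59991689,  0.02118917,
        1.02109179, -0.11280903]), 'qd': array([-1.37252925e-07, -1.79185642e-03,  5.52642355e-04, -2.27482474e-03,
       -6.49656548e-04, -5.02218879e-04, -4.14821279e-04]), 'joint_efforts': array([ 2.67224568e-03, -9.28484631e+01,  1.98341690e+00, -3.70533693e+01,
        1.80494314e-02,  5.34697931e-03, -1.41539269e-05]), 'position': array([0.22115112, 0.58426624, 0.23081337]), 'tool_rot': array([-1.49483869,  1.56983852, -1.85666144]), 'force': array([ 0.23723989,  0.32116039, -0.17776818]), 'moment': array([-0.02982251, -0.00613751,  0.00957402]), 'grip_width': 0.0853603809805267}
```

View pics/scene0.png

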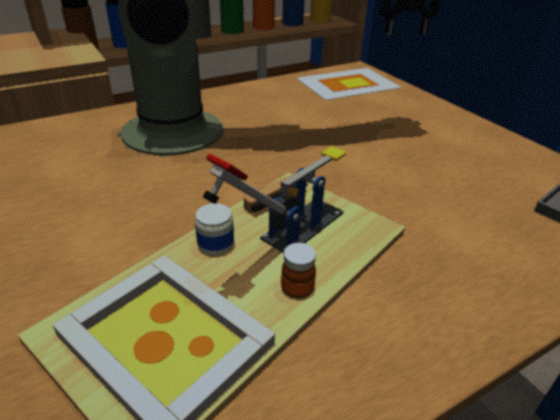

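View pics/top0.png

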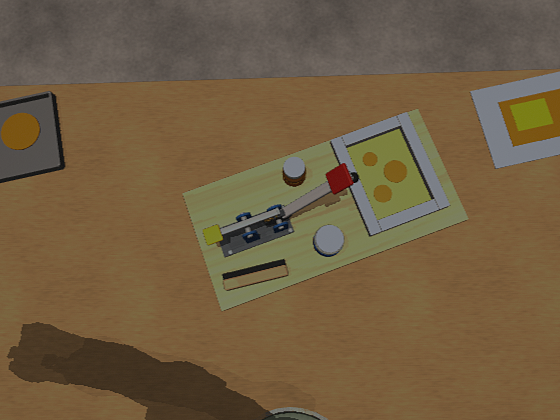

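```bash
cat > h.py <<'E'
import numpy as np, cv2
from workcell import bot, grab_frame
def ray(f,u,v):
    F=210/np.tan(np.radians(f["fovy"]/2)); R=np.array(f["R"]);t=np.array(f["t"])
    d=R.T@np.array([(u-f["cx"])/F,(v-f["cy"])/F,1]); return -R.T@t,d/np.linalg.norm(d)
def plane(f,u,v,z):
    o,d=ray(f,u,v); return o+d*(z-o[2])/d[2]
def tri(f,a,g,b):
    o,d=ray(f,*a);p,e=ray(g,*b)
    s=np.linalg.lstsq(np.c_[d,-e],p-o,rcond=None)[0]
    A=o+s[0]*d;B=p+s[1]*e
    return (A+B)/2,np.linalg.norm(A-B)
def proj(f,X):
    F=210/np.tan(np.radians(f["fovy"]/2)); c=np.array(f["R"])@X+f["t"]; return f["cx"]+F*c[0]/c[2],f["cy"]+F*c[1]/c[2]
def blobs(f,col,roi):
    h=cv2.cvtColor(f["img"],cv2.COLOR_RGB2HSV); 
    if col=="red": m=((h[...,0]<6)|(h[...,0]>174))&(h[...,1]>170)&(h[...,2]>70)
    if col=="yel": m=(h[...,0]>22)&(h[...,0]<36)&(h[...,1]>190)&(h[...,2]>90)
    k=np.zeros(m.shape,bool);x0,y0,x1,y1=roi;k[y0:y1,x0:x1]=1;m=(m&k).astype(np.uint8)
    c,_=cv2.findContours(m,0,2); c=max(c,key=cv2.contourArea); M=cv2.moments(c)
    return (M["m10"]/M["m00"],M["m01"]/M["m00"]),cv2.contourArea(c),cv2.approxPolyDP(c,3,True)[:,0].tolist()
E
python3 - <<'E'
from h import *
np.set_printoptions(precision=4,suppress=True)
s=grab_frame("scene");t=grab_frame("top")
for c,rs,rt in(("red",(190,140,270,200),(310,150,370,210)),("yel",(310,135,360,170),(190,210,235,255))):
    a=blobs(s,c,rs);b=blobs(t,c,rt);print(c,a,b,tri(s,a[0],t,b[0]))
for p in((182,193),(418,110),(467,218),(223,310)): print(p,plane(t,*p,.018))
for f,n,r in((s,"s",(170,120,420,260)),(t,"t",(180,140,400,300))):
    x0,y0,x1,y1=r; cv2.imwrite(f"pics/z{n}0.png",cv2.resize(f["img"][y0:y1,x0:x1,::-1],None,fx=3,fy=3,interpolation=2))
E
```

```text
red ((218.50277777777777, 161.20555555555555), 120.0, [[207, 156], [226, 168], [233, 167], [210, 154]]) ((338.76637554585153, 178.25909752547304), 458.0, [[343, 163], [326, 174], [333, 193], [353, 182]]) (array([ 0.603 , -0.1129,  0.2451]), np.float64(0.01251433977312538))
yel ((334.0902140672782, 152.68195718654434), 109.0, [[323, 153], [337, 158], [344, 152], [331, 147]]) ((212.42794759825327, 234.41921397379912), 229.0, [[217, 225], [203, 230], [208, 244], [222, 239]]) (array([0.5174, 0.151 , 0.1485]), np.float64(6.975888545663545e-05))
(182, 193) [0.6412 0.2494 0.018 ]
(418, 110) [ 0.8388 -0.3355  0.018 ]
(467, 218) [ 0.5635 -0.4292  0.018 ]
(223, 310) [0.3613 0.1475 0.018 ]
```

View pics/zs0.png

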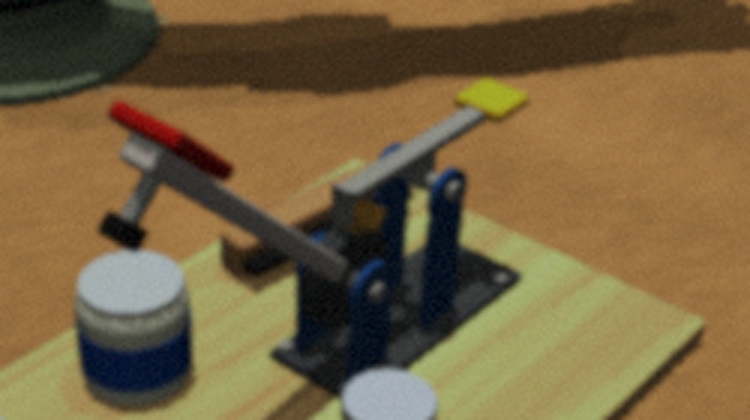

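View pics/zt0.png

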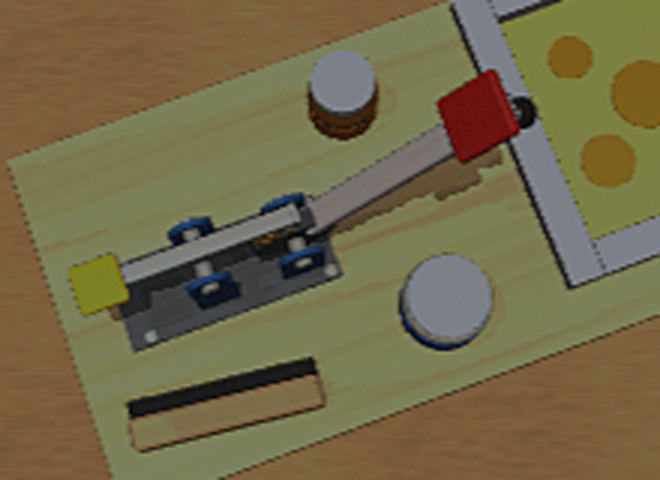

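```bash
cat >> h.py <<'E'
from scipy.spatial.transform import Rotation as Ro
np.set_printoptions(precision=4,suppress=True)
XH=np.array([.3272,-.9449,0]);YH=np.array([.9449,.3272,0]);ZH=np.array([0,0,1.]);O=np.array([.5636,.0168,0])
def st(p): p=p-O; return np.array([p@XH,p@YH,p[2]])
def wd(s): return O+s[0]*XH+s[1]*YH+s[2]*ZH
def tool(): 
    o=bot.observe(); return o,Ro.from_euler("xyz",o["tool_rot"]).as_matrix()
def to(s): # mm in tool axes to reach station point
    o,R=tool(); return 1000*R.T@(wd(np.array(s))-o["position"])
def rep():
    o,R=tool(); print("t",o["clock"],"st",st(o["position"]),"F",o["force"],"w",o["grip_width"]); 
    print("R in station\n",np.array([XH,YH,ZH])@R)
E
python3 - <<'E'
from h import *
rep()
t=grab_frame("top");s=grab_frame("scene")
def ys0(f,u,v):
    o,d=ray(f,u,v); return st(o+d*((O-o)@YH)/(d@YH))
p=ys0(t,338.8,178.3); print("pad",p)
q=ys0(s,218.5,161.2); print("padscene",q)
from scipy.optimize import brentq
for e in (.76,.8,.85,.9,.95,1.0):
    P=np.array([.2*np.cos(e)-.017*np.sin(e),0,.085+.2*np.sin(e)+.017*np.cos(e)])
    print(e,P,proj(t,wd(P)),proj(s,wd(P)))
o,R=tool(); Rs=np.array([XH,YH,ZH])@R
print("turn deg", np.degrees(np.arctan2(Rs[:,2]@[0,1,0],Rs[:,1]@[0,1,0])))
print("tab",st(np.array([.5174,.151,.1485])), "to above", to([-.142,0,.19]))
E
```

```text
t 0.2 st [-0.6483 -0.1378  0.231 ] F [0.4451 0.9058 0.7602] w 0.08543622712208467
R in station
 [[ 0.0005 -0.7679  0.6405]
 [-0.0004  0.6405  0.7679]
 [-1.     -0.0007  0.0001]]
pad [0.1317 0.     0.2401]
padscene [0.1483 0.     0.2522]
0.76 [0.1333 0.     0.2351] (np.float64(339.2732303351165), np.float64(178.73267603212696)) (np.float64(227.02434211725742), np.float64(167.84695876285116))
0.8 [0.1271 0.     0.2403] (np.float64(336.570910709133), np.float64(179.08154731405008)) (np.float64(230.0053907671076), np.float64(163.03730676854303))
0.85 [0.1192 0.     0.2465] (np.float64(332.9912644320769), np.float64(179.62364097588616)) (np.float64(233.87412148222862), np.float64(157.18551241280952))
0.9 [0.111  0.     0.2522] (np.float64(329.1956844674325), np.float64(180.2839719987034)) (np.float64(237.88402259569867), np.float64(151.53506467412655))
0.95 [0.1025 0.     0.2576] (np.float64(325.19441751916884), np.float64(181.06243578430474)) (np.float64(242.01616173446496), np.float64(146.10936884927662))
1.0 [0.0938 0.     0.2625] (np.float64(320.9992113911711), np.float64(181.9582727335746)) (np.float64(246.25112381431916), np.float64(140.930038330736))
turn deg 50.17148220300422
tab [-0.1419  0.0003  0.1485] to above [  41.2269 -300.6359  430.197 ]
```

```bash
python3 -m pendant '[[0,-10,15,0],[0,-27,38.5,0],[0,-27,38.5,0],[0,-27,38.5,0],[0,-27,38.5,0],[0,-27,38.5,0],[0,-27,38.5,0],[0,-27,38.5,0],[0,-27,38.5,0],[0,-27,38.5,0],[0,-27,38.5,0],[0,-20,30,0]]' -1 && python3 -m pendant '[[0,0,0,10],[0,0,0,10],[0,0,0,10],[0,0,0,10],[0,0,0,10],[0,0,0,0]]' && python3 - <<'E'
from h import *
rep(); print(to([-.142,0,.17]))
E
```

```text
clock: 1.8
position: [0.5179, 0.1487, 0.2315]
tool_rot: [-0.408, 1.57, -0.772]
force: [0.2, 1.0, -0.2]
grip_width: 0.0003
clock: 2.55
position: [0.517, 0.151, 0.2314]
tool_rot: [-0.195, 1.571, -1.429]
force: [-0.3, 0.3, -0.1]
grip_width: -0.0003
t 2.55 st [-0.142  -0.0001  0.2314] F [-0.25    0.2731 -0.0648] w -0.00026185135612591056
R in station
 [[ 0.0002 -0.0032  0.9999]
 [-0.      0.9999  0.0032]
 [-1.     -0.      0.0002]]
[61.3514  0.1516  0.0472]
```

```bash
python3 -m pendant '[[25,0,0,0],[25,0,0,0],[20,0,0,0],[5,0,0,0],[0,0,0,0]]' && python3 - <<'E'
from h import *
rep()
s=grab_frame("scene");t=grab_frame("top")
a=s["img"][120:260,170:420,::-1];b=t["img"][140:280,170:420,::-1]
cv2.imwrite("pics/a1.png",cv2.resize(np.vstack([a,b]),None,fx=2.1,fy=2.1,interpolation=2))
E
```

```text
clock: 3.18
position: [0.5173, 0.1514, 0.1566]
tool_rot: [-0.251, 1.571, -1.484]
force: [0.1, 0.2, 0.2]
grip_width: 0.0002
t 3.175 st [-0.1423  0.0003  0.1566] F [0.1208 0.1751 0.1522] w 0.00017959009312684107
R in station
 [[ 0.     -0.0045  0.9999]
 [-0.      0.9999  0.0045]
 [-1.     -0.      0.    ]]
```

View pics/a1.png

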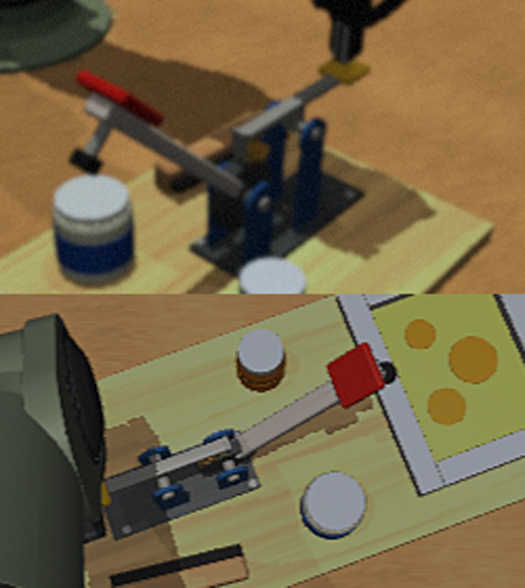

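```bash
python3 -m pendant '[[4,0,0,0],[4,0,0,0],[4,0,0,0],[4,0,0,0]]' && python3 -m pendant '[[4,0,0,0],[4,0,0,0],[2,0,0,0],[0,0,0,0]]' && python3 - <<'E'
from h import *
rep()
s=grab_frame("scene")
cv2.imwrite("pics/a2.png",cv2.resize(s["img"][120:260,170:420,::-1],None,fx=3,fy=3,interpolation=2))
E
```

```text
clock: 3.78
position: [0.5172, 0.1526, 0.1403]
tool_rot: [2.542, 1.57, 1.309]
force: [-1.8, 5.4, 6.0]
grip_width: 0.0003
clock: 4.28
position: [0.5171, 0.1524, 0.1302]
tool_rot: [2.85, 1.57, 1.616]
force: [-0.9, 2.4, 2.2]
grip_width: 0.0001
t 4.275 st [-0.1434  0.0005  0.1302] F [-0.8891  2.3533  2.2219] w 7.36703008712021e-05
R in station
 [[-0.0006 -0.0038  0.9999]
 [ 0.0002  0.9999  0.0038]
 [-1.      0.0002 -0.0006]]
```

View pics/a2.png

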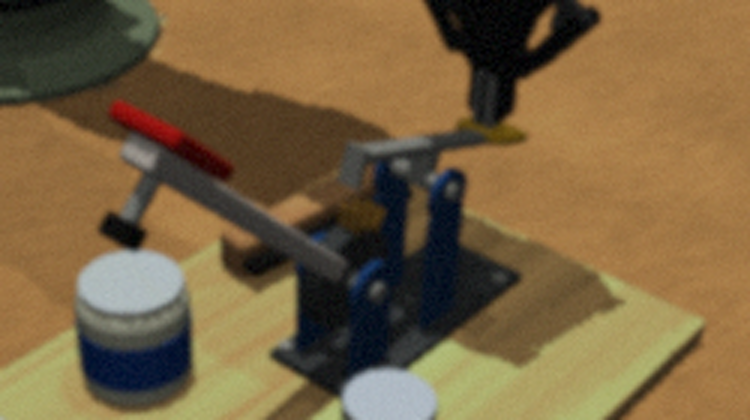

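```bash
python3 -m pendant '[[-15,0,0,0],[-35,0,0,0],[-45,0,0,0],[-45,0,0,0],[-20,0,0,0]]' && python3 -m pendant '[[0,0,15,0],[0,0,35,0],[0,0,40,0],[0,0,40,0],[0,0,40,0],[0,0,40,0],[0,0,35,0],[0,0,15,0],[0,0,0,0]]' && python3 - <<'E'
from h import *
rep()
for n in("scene","top"):
    s=grab_frame(n); cv2.imwrite(f"pics/b{n}.png",cv2.resize(s["img"][100:260,170:420,::-1],None,fx=3,fy=3,interpolation=2))
pe=None
for e in np.arange(.85,-.03,-.08):
    P=np.array([.205*np.cos(e)-.017*np.sin(e)-.011,0,.085+.205*np.sin(e)+.017*np.cos(e)]); print(round(e,2),P*1000, None if pe is None else (P-pe)*1000); pe=P
print(to([.124,0,.26]))
E
```

```text
clock: 4.95
position: [0.5178, 0.1513, 0.2937]
tool_rot: [1.58, 1.567, 0.344]
force: [0.1, 0.2, -0.5]
grip_width: 0.0001
clock: 6.08
position: [0.6026, -0.0947, 0.2898]
tool_rot: [-1.617, 1.57, -2.853]
force: [0.6, 1.1, 0.2]
grip_width: -0.0002
t 6.075 st [0.1181 0.0004 0.2898] F [0.555  1.0576 0.1918] w -0.00020065131519437143
R in station
 [[-0.     -0.0012  0.9999]
 [-0.001   0.9999  0.0012]
 [-1.     -0.001  -0.    ]]
0.85 [111.5248   0.     250.2322] None
0.77 [124.3374   0.     239.9122] [ 12.8126   0.     -10.32  ]
0.69 [136.2843   0.     228.6013] [ 11.9469   0.     -11.3109]
0.61 [147.2891   0.     216.3718] [ 11.0048   0.     -12.2295]
0.53 [157.2814   0.     203.3021] [  9.9923   0.     -13.0698]
0.45 [166.1972   0.     189.4755] [  8.9159   0.     -13.8265]
0.37 [173.9796   0.     174.9807] [  7.7824   0.     -14.4948]
0.29 [180.5788   0.     159.9104] [  6.5992   0.     -15.0704]
0.21 [185.9525   0.     144.3608] [  5.3737   0.     -15.5495]
0.13 [190.0664   0.     128.4316] [  4.1139   0.     -15.9293]
0.05 [192.8942   0.     112.2245] [  2.8277   0.     -16.2071]
[30.0549 -1.1421  7.7444]
```

View pics/bscene.png

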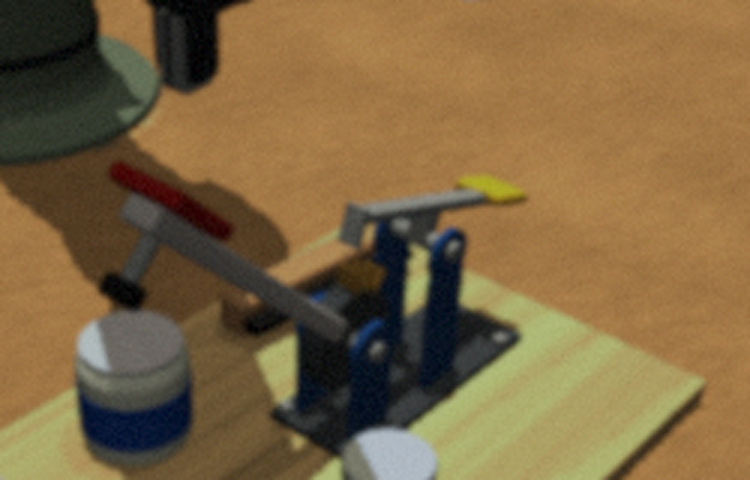

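View pics/btop.png

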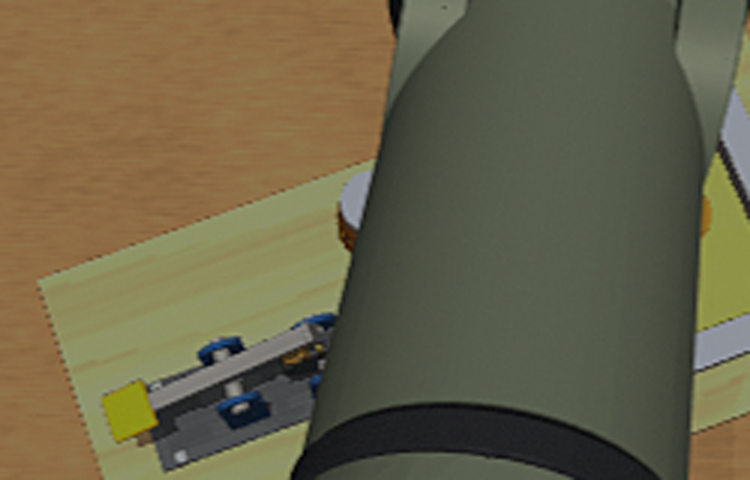

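```bash
python3 -m pendant '[[15,0,3,0],[20,0,3,0],[10,0,0,0],[4,0,0,0]]' && python3 -m pendant '[[5.5,0,6,0],[5.5,0,6,0],[6,0,5.5,0],[6,0,5.5,0]]' && python3 - <<'E'
from h import *
rep()
s=grab_frame("scene"); cv2.imwrite(f"pics/c.png",cv2.resize(s["img"][100:260,170:420,::-1],None,fx=3,fy=3,interpolation=2))
E
```

```text
clock: 6.68
position: [0.6047, -0.0989, 0.2406]
tool_rot: [-2.051, 1.57, 2.999]
force: [-1.8, 0.4, 4.9]
grip_width: -0.0001
clock: 7.18
position: [0.6129, -0.1214, 0.218]
tool_rot: [1.56, 1.57, 0.326]
force: [-1.0, 4.5, 1.8]
grip_width: -0.0002
t 7.175 st [0.1467 0.0014 0.218 ] F [-1.0147  4.4539  1.8177] w -0.00019995328599301874
R in station
 [[ 0.     -0.0029  0.9999]
 [ 0.0005  0.9999  0.0029]
 [-1.      0.0005  0.    ]]
```

View pics/c.png

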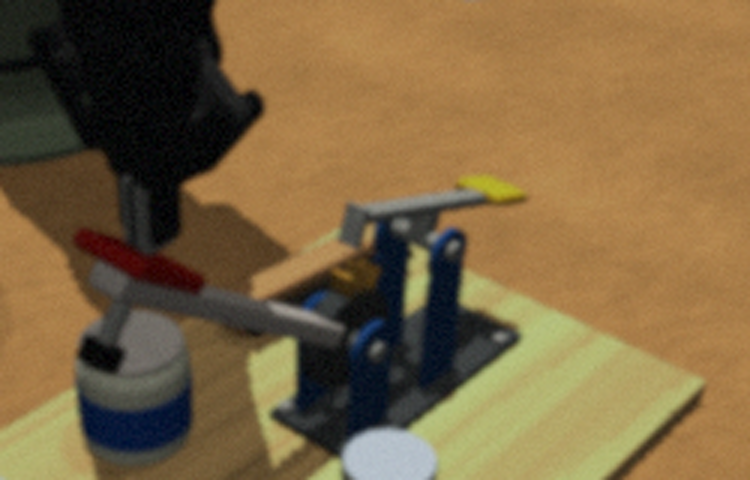

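```bash
python3 -m pendant '[[7.3,0,5,0],[7.3,0,5,0],[7,0,4.5,0],[7,0,4.5,0],[7.3,0,4,0],[7.3,0,3.8,0],[7.5,0,3.3,0],[7.5,0,3.3,0]]' && python3 -m pendant '[[7.8,0,2.7,0],[7.8,0,2.7,0],[8,0,2,0],[8,0,2,0]]' && python3 - <<'E'
from h import *
rep()
s=grab_frame("scene"); cv2.imwrite(f"pics/d.png",cv2.resize(s["img"][100:300,150:420,::-1],None,fx=2.9,fy=2.9,interpolation=2))
E
```

```text
clock: 8.22
position: [0.6239, -0.1539, 0.1601]
tool_rot: [0.374, 1.569, -0.861]
force: [1.3, -0.5, 4.2]
grip_width: -0.0002
clock: 8.72
position: [0.6267, -0.1617, 0.128]
tool_rot: [-0.052, 1.571, -1.287]
force: [0.2, -4.1, 5.0]
grip_width: -0.0003
t 8.725 st [0.1894 0.0012 0.128 ] F [ 0.2041 -4.0603  4.9691] w -0.0002949548719721232
R in station
 [[ 0.0002 -0.0029  0.9999]
 [-0.      0.9999  0.0029]
 [-1.     -0.      0.0002]]
```

View pics/d.png

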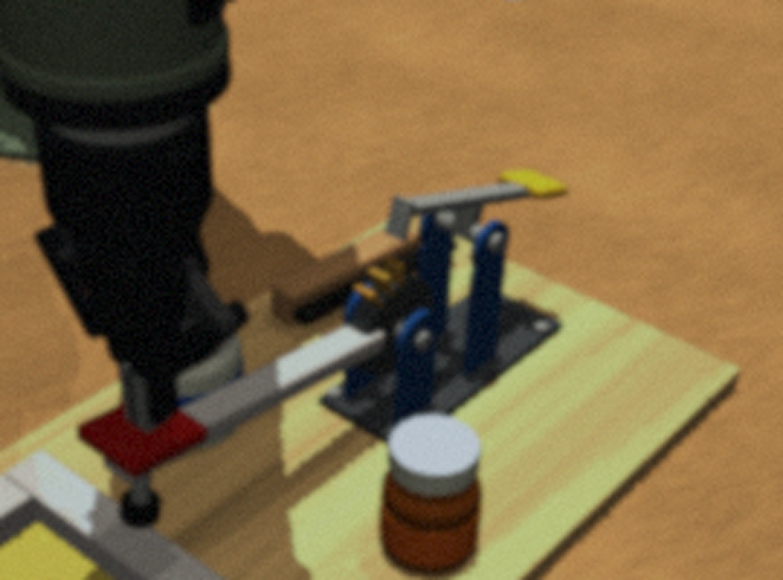

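```bash
python3 -m pendant '[[7,0,1.5,0],[7,0,1,0],[6,0,0.5,0]]' && python3 -m pendant '[[2,0,0,0],[2,0,0,0]]' && python3 -m pendant '[[1.5,0,0,0],[0,0,0,0]]'
```

```text
clock: 9.15
position: [0.6275, -0.1645, 0.108]
tool_rot: [-1.379, 1.57, -2.613]
force: [-1.4, -2.5, 4.2]
grip_width: 0.0001
clock: 9.4
position: [0.6277, -0.1644, 0.1045]
tool_rot: [0.535, 1.571, -0.699]
force: [-0.4, -3.4, 5.2]
grip_width: 0.0004
clock: 9.65
position: [0.6277, -0.1641, 0.1029]
tool_rot: [2.803, 1.571, 1.569]
force: [0.4, -1.0, 0.1]
grip_width: 0.0002
```

```bash
python3 -m pendant '[[1,0,0,0],[0,0,0,0]]' && python3 -m pendant '[[1,0,0,0],[0,0,0,0]]'
```

```text
clock: 9.9
position: [0.6278, -0.1641, 0.1021]
tool_rot: [2.152, 1.571, 0.917]
force: [-0.7, -0.9, 5.4]
grip_width: 0.0
clock: 10.15
position: [0.6278, -0.1642, 0.102]
tool_rot: [1.857, 1.57, 0.622]
force: [-6.8, 1.0, 18.9]
grip_width: 0.0
```

```bash
python3 -m pendant '[[-1,0,0,0],[-4,0,0,0],[-20,0,0,0],[-40,0,0,0],[-50,0,0,0],[-40,0,0,0]]' && python3 -m pendant '[[0,0,-30,0],[0,-40,-40,0],[0,-40,-40,0],[0,-40,-40,0],[0,-40,-40,0],[0,-40,-40,0],[0,-30,-30,0],[0,0,0,0]]'; python3 - <<'E'
from h import *
rep()
for n in("scene","top"):
    s=grab_frame(n); cv2.imwrite(f"pics/e{n}.png",s["img"][:,:,::-1])
s=grab_frame("scene"); cv2.imwrite("pics/ez.png",cv2.resize(s["img"][130:330,150:420,::-1],None,fx=2.9,fy=2.9,interpolation=2))
E
```

```text
clock: 10.9
position: [0.6278, -0.1644, 0.2594]
tool_rot: [1.077, 1.569, -0.158]
force: [0.3, 0.2, -0.4]
grip_width: 0.0001
clock: 11.9
position: [0.3232, 0.006, 0.257]
tool_rot: [2.086, 1.569, 0.854]
force: [-0.6, 0.2, -0.4]
grip_width: 0.0
t 11.9 st [-0.0684 -0.2307  0.257 ] F [-0.5517  0.1894 -0.3728] w 3.0728649409114245e-06
R in station
 [[-0.0011 -0.005   0.9999]
 [ 0.002   0.9999  0.005 ]
 [-1.      0.002  -0.0011]]
```

View pics/ez.png

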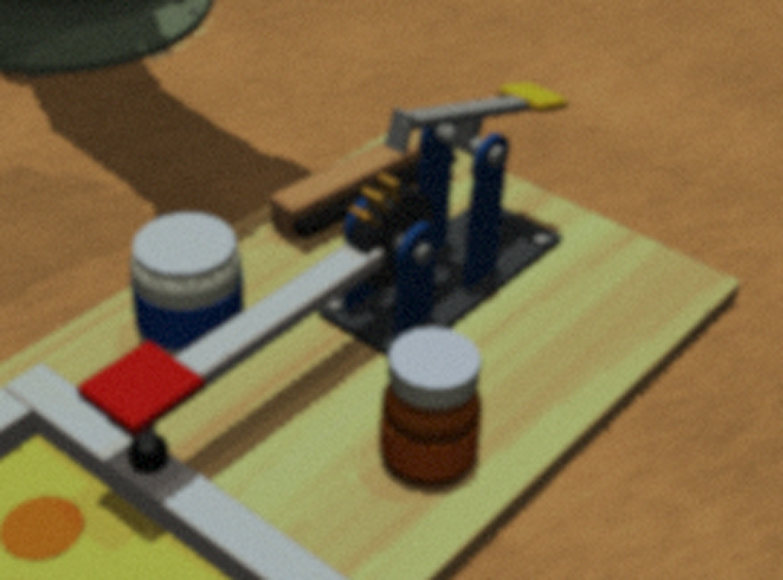

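View pics/etop.png

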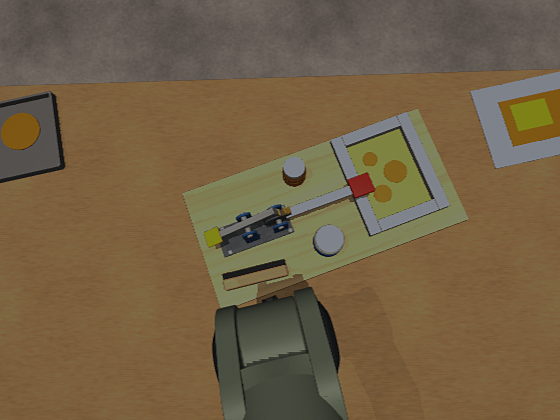

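```bash
python3 - <<'E'
from h import *
s=grab_frame("scene");t=grab_frame("top")
for c,rs,rt in(("red",(150,220,250,290),(330,160,390,210)),("yel",(310,135,370,180),(190,210,235,255))):
    a=blobs(s,c,rs);b=blobs(t,c,rt);p,g=tri(s,a[0],t,b[0]);print(c,a[:2],b[:2],st(p),g)
for e in(0,.02,.05,.1): print(e,*[proj(f,wd([.2*np.cos(e)-.017*np.sin(e),0,.085+.2*np.sin(e)+.017*np.cos(e)])) for f in(s,t)])
for n,f in(("scene",s),("top",t)):
    d=cv2.absdiff(cv2.imread(f"pics/{n}0.png"),np.ascontiguousarray(f["img"][:,:,::-1])).max(2)
    cv2.imwrite(f"pics/diff{n}.png",np.clip(d.astype(int)*3,0,255))
print(bot.observe()["clock"])
a=cv2.imread("pics/diffscene.png")[130:420,0:420];b=cv2.imread("pics/difftop.png")[90:320,150:500]
cv2.imwrite("pics/diff.png",np.vstack([a,cv2.copyMakeBorder(b,0,0,0,70,0)]))
E
```

```text
red ((198.07805255023183, 262.76893353941267), 647.0) ((360.59669708822247, 184.92481529769663), 383.5) [ 0.1994 -0.      0.0996] 0.001946177400940442
yel ((334.9791666666667, 162.83680555555554), 48.0) ((212.61295822676894, 236.6410912190963), 195.5) [-0.1463  0.0011  0.1246] 0.0015019808508821512
0 (np.float64(198.31880152205366), np.float64(261.74497091506777)) (np.float64(361.41796587945515), np.float64(184.6834013374247))
0.02 (np.float64(198.30133878280247), np.float64(259.62070691132175)) (np.float64(361.52068080485475), np.float64(184.27805851869095))
0.05 (np.float64(198.35319255642398), np.float64(256.36722590765976)) (np.float64(361.6118797613542), np.float64(183.68914810404283))
0.1 (np.float64(198.65060236677925), np.float64(250.7750557616269)) (np.float64(361.5927554169987), np.float64(182.7609488408589))
12.15[ WARN:0@5.107] global loadsave.cpp:1063 imwrite_ Unsupported depth image for selected encoder is fallbacked to CV_8U.
```

View pics/diff.png

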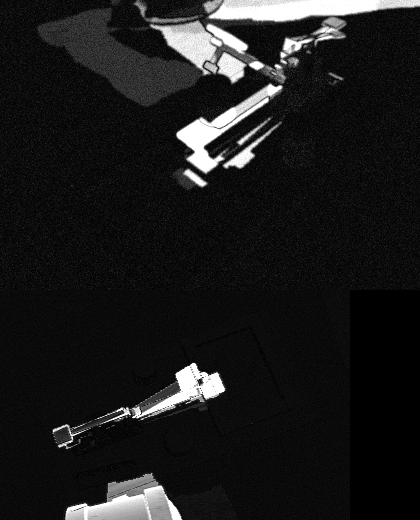

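```bash
python3 -c "
from workcell import job_done; print(job_done())"
```

```text
the job is handed in; nothing more can be done
None
```

The pawl is swung clear of the teeth and the hold-down arm is down with its foot on the screen's frame. I handed the job in after about 12.2 s on the robot's clock.

With the fingers shut, I pressed the yellow tab down about 20 mm. I lifted off, then pushed the red pad down along its arc until it stopped with the fingertips at z = 0.102 m and about 19 N on them. Then I backed the gripper away to the side of the board.

What the last checks showed:
- **Arm:** the pad centre measures 0.0996 m high from the two views, where 0.102 m is expected with the arm level. The views disagree by about 2 mm, which is the calibration error. The arm is down to within about 0.01 rad of level.
- **Pawl:** the tab is about 24 mm lower than at the start, which puts the pawl at roughly 0.3 rad. It needs 0.20 to be clear, and it stayed there after I let go. The gap between the two views was 1.5 mm.
- **Screen, jar, tub and squeegee:** comparing pictures from before and after shows no visible shift in any of them.
- **Gripper:** it is shut and empty, touching nothing.

None of the checks failed.

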